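Load a ratchet paneer press: click the arm up, stand the mould under it, ease it down

TASK

Get the paneer pressing: lift the press arm by its knob so that it clicks up its toothed post and hangs on the pawl high enough for the filled mould, leaving the release lever alone, and stand the mould upright on the press base, centred under the foot. Then squeeze the release lever against the bar and, keeping it squeezed, let the arm down gently by feel until the foot bears the arm's weight on the follower plate inside the mould, and only then let go, so that the arm goes on pressing by itself. Do not let the arm drop or push the foot down hard, and leave the other things on the worktop where they are.

Things in the scene. Friction and masses are not known exactly. Their poses are not given: they have to be found in the camera images.
- press: the paneer press as a whole, steel and aluminium; it does not move on the worktop. Origin on the worktop below the foot's axis; +x towards its post, +y to the side with the teeth and the lever, z up. Base plate 270 x 120 mm (x -80 to +190 mm). Post 24 x 14 mm at x = +155, its top 242 mm above the worktop, with a tooth every 8 mm
- seat (a point): centre of the ring (92 mm diameter) engraved on the press's base plate, on the foot's axis, where the mould belongs; on the plate's top face, 15 mm above the worktop
- press_arm (a joint): height of the arm, m: 0 = foot on the base plate, 0.110 = upper stop. 0.77 kg. Pulled up (8 to 14 N) it clicks past a tooth every 8 mm; let go, it sinks at most 8 mm and hangs on the pawl. It goes down only while the release lever is squeezed; then the hand alone holds it. At 0.068 or more the mould passes under the foot
- foot: steel pressing foot, a disc of 54 mm diameter on a 16 mm stem, sprung: it gives 1 mm per 12 N, up to 5 mm. Origin at the centre of its underside. From 34 mm above its underside sits the arm's dark round weight, 62 mm diameter; from there a bar 14 mm wide and 20 mm tall runs level to the post. Let go before the foot carries all the arm's weight, the pawl may hold the arm up
- knob (a point): centre of the upright black knob on top of the weight, 26 mm diameter, its grip part from 10 mm below to 9 mm above this point; on the foot's axis, 93 mm above the foot's underside; free all round and above
- release (a joint): angle of the release lever, rad: 0 = sprung out, pawl in the teeth; up to about 0.08 while the pawl rides over a tooth; 0.12 and more = pawl clear of the teeth; 0.20 = squeezed fully home. 4 to 9 N at its pad squeezes it. As the pawl lets go the arm may slip a few mm in the fingers. It turns on an upright pin at x = +105 mm of the press
- squeeze (a point): where a gripper from above takes bar and lever together, closing along the press's y: 70 mm from the foot's axis towards the post, 62 mm above the foot's underside, y = +10 mm. The bar's far face is at y = -7 mm, the outer face of the lever's black pad (34 x 22 mm tall) at +28.5 mm, squeezed home +21.5 mm: together 35, squeezed 28 mm wide
- mould: loose round perforated steel mould, 80 mm outside, 76 mm inside, 60 mm tall, about 0.3 kg, straight handle along its -x. Origin at the centre of its underside. A flat follower plate, 71 mm diameter, lies on the filling: its top is 4 to 32 mm below the rim, different each time and not reported; it does not give under 25 N
- handle (a point): centre of the handle's black grip: 16 mm wide, 18 mm tall, 56 mm long, 105 mm from the mould's axis, 46 mm above its underside. Lifted here the mould is nose-heavy: take it firmly
- steel_tumbler: steel tumbler, 77 mm diameter, 103 mm tall, a bystander; origin under its centre
- steel_spoon_b: steel spoon, 188 mm long, lying on the worktop, a bystander; origin under its middle
- salt_bottle: white plastic bottle with a screw cap, 54 mm diameter, 86 mm tall, a bystander; origin under its centre
- orange_bowl: orange melamine bowl, 142 mm wide, 57 mm tall, a bystander; origin under its centre

How it is judged:
On the way, in this order (a step that is already met when the one before it is completed fails the run):
1. the arm hangs on its pawl, let go, with the foot at least 68 mm above the base plate (value of joint press_arm above 0.068 m and contact force between the fingers and press below 0.1 N and velocity of joint press_arm between -0.01 and 0.01 m/s), for 0.2 s.
2. the mould stands upright on the base plate, let go, its axis within 10 mm of the foot's, while the arm still hangs above it (horizontal distance between mould and foot below 0.01 m and z of mould in the frame of press between 0.012 and 0.018 m and angle between mould's own z axis and vertical below 0.05 rad and contact force between the fingers and mould below 0.1 N and linear speed of mould below 0.01 m/s and value of joint press_arm above 0.062 m), for 0.2 s.
3. with the release still squeezed, the foot has come to bear on the follower in the mould with at least 2 N (value of joint release above 0.12 rad and contact force between foot and mould above 2 N and horizontal distance between mould and foot below 0.01 m), for 0.15 s.
At the end, for the whole second after the job is handed in: The foot rests on the follower inside the mould with at least 2 N of the arm's own weight, the hand off the press; the mould stands upright (within 0.05 rad) and still on the base plate, its axis within 10 mm of the foot's (horizontal distance between mould and foot below 0.01 m and z of mould in the frame of press between 0.012 and 0.018 m and angle between mould's own z axis and vertical below 0.05 rad and contact force between foot and mould above 2 N and value of joint press_arm below 0.06 m and linear speed of mould below 0.01 m/s and velocity of joint press_arm between -0.01 and 0.01 m/s and contact force between the fingers and press below 0.1 N); the robot touches nothing.
It fails at once if the release lever is squeezed (past 0.15 rad) before the mould stands under the foot (axes within 20 mm) (value of joint release above 0.15 rad and horizontal distance between mould and foot above 0.02 m).
It fails at once if the arm is let drop: with the release squeezed it comes down faster than 0.3 m/s (value of joint release above 0.12 rad and velocity of joint press_arm below -0.3 m/s).
It fails at once if the foot presses or strikes the mould or its follower with more than 25 N (contact force between foot and mould above 25 N).
It fails at once if a bystander is shoved more than 30 mm (distance of any of steel_tumbler, steel_spoon_b, salt_bottle, orange_bowl from where it was at the start of the episode above 0.03 m).
It also fails if it takes over 70 s, if anything falls off the work surface, if the arm or the gripper's body presses on something with over 40 N, if the wrist force passes 120 N, or if a joint passes its speed limit or range.

ROBOT

A 6-joint arm with a two-finger parallel gripper is mounted at the origin on a cart in front of the work surface, level with it; the furniture and walls round the work are solid. World frame = base frame: x ahead of the robot, y to its left, z up, the work surface at z = 0. Lengths are in m, angles in rad, forces in N, time in s.
With the tool pointing down it reaches from about 0.3 to 0.875 m from the base axis. Payload 6.4 kg.
Tool frame: the origin (TCP) lies at the centre of the arm's flange, where the gripper is bolted on; the fingertips stand 173 mm ahead of it and the grasp point (between the pads) lies 155 mm ahead of it (ctrl.pinch_z is the distance from the TCP to the grasp point, in m); z points along the fingers, y is the direction in which the jaws open and shut (so a half turn about z gives the same grasp; the last joint's range is limited). The gripper opens to 85 mm and grips with 20 to 120 N. Pads are 22 mm wide; open, the fingers measure 114 mm over their backs; the gripper's body (76 mm by 85 mm) begins 54 mm behind the grasp point. The pads swing forward as they close: fully open they stand 13 mm farther back than shut.
Start: joints at [-1.326, 0.181, 1.607, -0, 1.354, -0.206], TCP at [0.251, -0.518, 0.405] pointing down, gripper open.
Joint ranges: [-2.99, 2.99], [-0.89, 2.07], [0.3, 2.58], [-1.14, 4.28], [0, 2.63], [-3.12, 3.12]. Speed limits (rad/s): [2.57, 2.57, 3.01, 3.14, 3.14, 3.14].

INTERFACE

Orientations are given as a unit quaternion [w, x, y, z].
In Python, from bench import ctrl gives the robot as it stands.
- The arm moves only by the tool drive_tool, never from a script. Its argument "commands" is a list that holds one entry, the list of rows, each a list of 7 numbers: the shift along the tool's x, y, z in units of 50 mm (1.0 is 50 mm), then the turn, a rotation vector about the tool's x, y, z in units of 8 degrees (1.0 is 8 degrees), then the closure in counts, from 0 (fully open) to 255 (shut). A call has 1 to 10 rows; each row shifts and turns the commanded pose from where the row before left it, along the tool's axes as they then stand; what a row does not reach is not made up. A row lasts 1/10 s, in which the tool goes at most 50 mm and 8.59 degrees, less where a joint would pass 70% of its speed; a pose out of reach is approached as far as the arm can. A call is refused whole if a number of a shift passes 1 or a number of a turn 1, either way. A call with a gripper value outside its range is refused whole. The fingers move at their own pace and stop on an object; the grip force is fixed at half the most. Time passes only in rows, so rows that do not move let the fingers close. It gives the time, the measured TCP pose, the force and the opening at its end, in the units of the state.
- ctrl.get_obs(): the state, without advancing time (a new reading comes with each control period).
- ctrl.camera(name): name is "scene" or "top" or "wrist"; returns a dict with "pixels" (400x640x3 uint8, red, green, blue), "depth" (400x640 float32, m along the optical axis (not along the pixel's ray), 0 where there is no reading), "intrinsics" (3x3 intrinsics, pixels), "R" (3x3) and "t" (3): a world point X has camera coordinates R X + t; the wrist camera has in their place "tool_from_camera" (4x4, takes a point from camera to tool coordinates, whose origin is the TCP and whose axes are the flange's). Camera axes: x right, y down, z forward; pixel columns grow to the right and rows downward; lengths in m; the calibration is good to about 2 mm. A picture is of the moment at which its call begins: read the wrist's pose just before it.
- ctrl.hand_in(): hands the job in, once; it reports no verdict.
The state is a dict: "time_s": time; "q": joint angles; "dq": joint speeds; "joint_efforts": joint torques, N m; "eef_pos": TCP position; "eef_rot": TCP orientation; "wrist_force": force on the tool from outside, world axes, zero at the start; "torque": the same for the moment, N m; "opening": opening from 0.0 (shut) to 1.0 (fully open).
Only numpy, scipy, OpenCV 4.12 (cv2) and the standard library are available. Lean on these libraries where they do the work, as an engineer would, in place of code of your own. Each camera call takes 0.05 s, during which the arm holds its last target. There are 200 camera calls.

## Working session

There is one attempt and no reset: what is moved stays moved. The work goes in short steps, Python scripts to look and compute and a tool call to move; the robot and the scene stay as the last step left them, time stands still between calls to the robot, and variables do not carry over. Pictures are saved under pics/ and viewed, about 8 in all and at most 12, crops included, and the job is handed in when it is done.

Besides the shell and the picture viewer there is one more tool, called after "Request:" by a JSON object that holds its "name" and its "arguments". drive_tool: Moves the arm, as the interface text tells. Its arguments: {"type":"object","properties":{"commands":{"type":"array","items":{"type":"array","items":{"type":"array","items":{"type":"number"}}}}},"required":["commands"]}

```bash
ls; mkdir -p pics; python3 - <<'E'
from bench import ctrl
import cv2,numpy as np
print(ctrl.get_obs())
for n in("top","scene"):
    c=ctrl.camera(n); cv2.imwrite(f"pics/{n}0.png",c["pixels"][:,:,::-1])
    np.savez(f"{n}0.npz",**{k:np.asarray(v) for k,v in c.items()})
    print(n,c["intrinsics"],c["R"],c["t"])
E
```

```text
pics
{'time_s': 0.0, 'q': array([-1.32632306e+00,  1.81540770e-01,  1.60802064e+00,  1.55948423e-05,
        1.35377484e+00, -2.06320694e-01]), 'dq': array([ 8.82082883e-04,  6.16203027e-04, -2.65870080e-04, -2.09250207e-04,
       -4.22219698e-05,  1.95544739e-04]), 'joint_efforts': array([ 1.44599169e-03, -4.44874156e+01, -3.51332188e+01, -2.07684393e-04,
        9.11073148e-03,  1.23580352e-05]), 'eef_pos': array([ 0.25046029, -0.51730244,  0.40377793]), 'eef_rot': array([-8.71783726e-04,  9.74705467e-01,  2.23491593e-01, -9.01797900e-06]), 'wrist_force': array([-0.07089134, -0.05886357, -0.36170279]), 'torque': array([-0.03968972, -0.00214509, -0.03664845]), 'opening': 1.001298729676694}
top [[511.99989811   0.         319.27090255]
 [  0.         511.99989811 201.68940281]
 [  0.           0.           1.        ]] [[-0.00115938 -0.99957041  0.02928582]
 [-0.9891996  -0.00314606 -0.14654094]
 [ 0.14657013 -0.02913942 -0.988771  ]] [0.13571167 0.57851308 1.21844807]
scene [[450.85925028   0.         331.15906906]
 [  0.         450.85925028 197.58927178]
 [  0.           0.           1.        ]] [[-0.75910274 -0.65057545 -0.02268508]
 [-0.40432698  0.49851397 -0.76681388]
 [ 0.51017911 -0.57291833 -0.64146852]] [0.51679279 0.21441303 0.93830606]
```

View pics/top0.png

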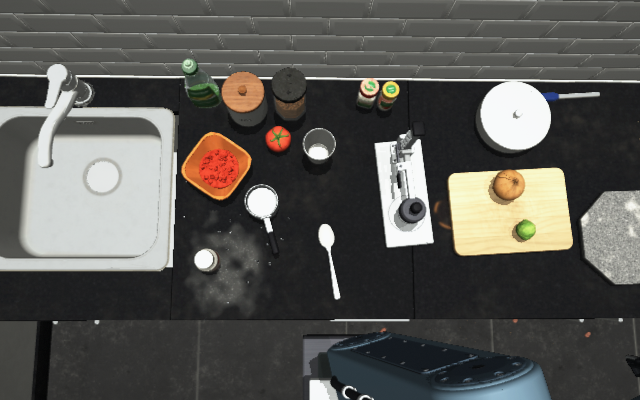

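View pics/scene0.png

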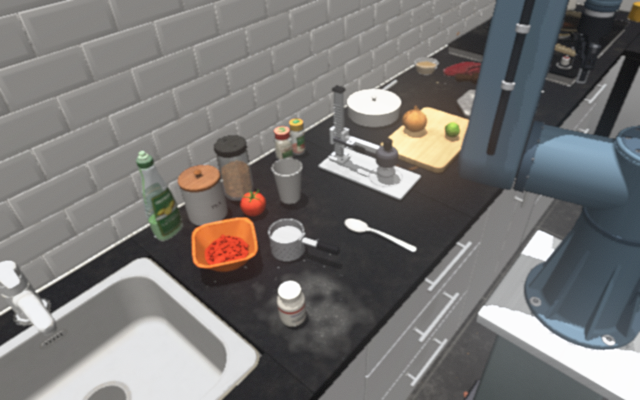

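Top view: the press plate spans about (375-433, 138-247), with the knob at (415,207) and the post towards +x. The mould is at (262,203) with its handle towards (275,248), the spoon at (330,260), the tumbler at (319,145), the salt bottle at (205,260) and the bowl at (217,167).

```bash
cat > h.py <<'E'
import numpy as np,cv2
from scipy.spatial.transform import Rotation as Rot
def cloud(d,wrist_T=None):
    K=d["intrinsics"];z=d["depth"];v,u=np.mgrid[:z.shape[0],:z.shape[1]]
    P=np.stack([(u-K[0,2])/K[0,0]*z,(v-K[1,2])/K[1,1]*z,z],-1)
    if wrist_T is None: W=(P-d["t"])@d["R"]   # R^T (P-t)
    else:
        T=wrist_T@d["tool_from_camera"]; W=P@T[:3,:3].T+T[:3,3]
    W[z==0]=np.nan
    return W
def toolT(o):
    T=np.eye(4);w,x,y,z=o["eef_rot"];T[:3,:3]=Rot.from_quat([x,y,z,w]).as_matrix();T[:3,3]=o["eef_pos"];return T
E
python3 - <<'E'
from h import *
d=np.load("top0.npz");W=cloud(d);px=d["pixels"].astype(int)
X,Y,Z=W[...,0],W[...,1],W[...,2]
def box(u0,u1,v0,v1):
    m=np.zeros(Z.shape,bool);m[v0:v1,u0:u1]=1;return m
print("table z",np.nanmedian(Z[box(430,445,120,160)]),np.nanmedian(Z[box(285,310,190,260)]))
# plate
m=box(365,445,125,260)&(Z>.008)&(Z<.022)&(px.min(-1)>120)
pts=W[m][:,:2].astype(np.float32);r=cv2.minAreaRect(pts);print("plate",r,cv2.boxPoints(r),m.sum(),np.median(Z[m]))
# dark knob/weight
m=box(365,445,125,260)&(Z>.03)
for lo in(.03,.05,.07,.09,.11,.13,.16,.2):
    k=m&(Z>=lo)&(Z<lo+.03)
    if k.sum(): print(lo,k.sum(),W[k].mean(0),W[k].min(0),W[k].max(0))
# mould
m=box(238,285,175,260)&(Z>.02)
for lo in(.02,.03,.04,.05,.06):
    k=m&(Z>=lo)&(Z<lo+.01)
    if k.sum(): print("mould",lo,k.sum(),W[k].mean(0),W[k].min(0),W[k].max(0))
k=m&(Z>.054);c=cv2.minEnclosingCircle(W[k&box(238,285,175,225)][:,:2].astype(np.float32));print(c)
k=m&(px.max(-1)<70)&box(255,285,222,258);print("grip",k.sum(),W[k].mean(0),cv2.minAreaRect(W[k][:,:2].astype(np.float32)))
E
python3 - <<'E'
import cv2
a=cv2.imread("pics/top0.png");b=cv2.resize(a[120:260,365:445],None,fx=4,fy=4,interpolation=3)
c=cv2.resize(a[175:260,235:305],None,fx=5,fy=5,interpolation=3);import numpy as np
H=max(b.shape[0],c.shape[0]);f=lambda i:cv2.copyMakeBorder(i,0,H-i.shape[0],0,5,0)
cv2.imwrite("pics/crop0.png",np.hstack([f(b),f(c)]))
E
```

```text
table z 0.0005822001753382812 0.0005037153801887199
plate ((0.6082229614257812, -0.07791341096162796), (0.2694154977798462, 0.1201067566871643), 5.397708892822266) [[ 0.4684634  -0.03079809]
 [ 0.4797617  -0.15037225]
 [ 0.7479825  -0.12502873]
 [ 0.7366842  -0.00545457]] 3389 0.015342166729363086
0.03 50 [ 0.63165343 -0.05797913  0.03461655] [ 0.5283807  -0.07769474  0.03000445] [ 0.72780214 -0.04501186  0.04267102]
0.05 40 [ 0.59769564 -0.06107775  0.07506318] [ 0.52346966 -0.09315289  0.06600218] [ 0.72564212 -0.05231408  0.0798617 ]
0.07 355 [ 0.61865308 -0.06348419  0.09266576] [ 0.52298269 -0.11157454  0.07033523] [ 0.7269361  -0.04509171  0.09999261]
0.09 1042 [ 0.61356946 -0.07099983  0.10307254] [ 0.52298269 -0.11157454  0.09003249] [ 0.72968424 -0.04509171  0.1197479 ]
0.11 252 [ 0.63439186 -0.0725518   0.12590836] [ 0.5411348  -0.09405191  0.11010476] [ 0.72968424 -0.05109552  0.13971628]
0.13 147 [ 0.60554116 -0.07548434  0.13862244] [ 0.54159447 -0.09405191  0.1304916 ] [ 0.71605785 -0.05636297  0.15883613]
0.16 57 [ 0.70184836 -0.06263598  0.17469819] [ 0.69487206 -0.07
[... 291 characters left out ...]
98711]
mould 0.03 207 [0.58245376 0.276835   0.03779721] [0.53553866 0.23769487 0.03016428] [0.64572875 0.33745254 0.03999366]
mould 0.04 599 [0.57292115 0.27632337 0.04331941] [0.45461639 0.23604488 0.04000108] [0.64363942 0.33580132 0.04999697]
mould 0.05 281 [0.52599567 0.26409061 0.05481679] [0.45191453 0.23545193 0.05004197] [0.64174607 0.3348031  0.05999946]
mould 0.06 58 [0.57710471 0.28161745 0.06202986] [0.4635858  0.23860767 0.0601255 ] [0.63780578 0.33134146 0.06640556]
((0.5814075469970703, 0.2938728928565979), 0.06765000522136688)
grip 149 [0.47770828 0.24758818 0.05403679] ((0.4861631989479065, 0.2502051591873169), (0.07228460162878036, 0.01578686572611332), 15.707779884338379)
```

View pics/crop0.png

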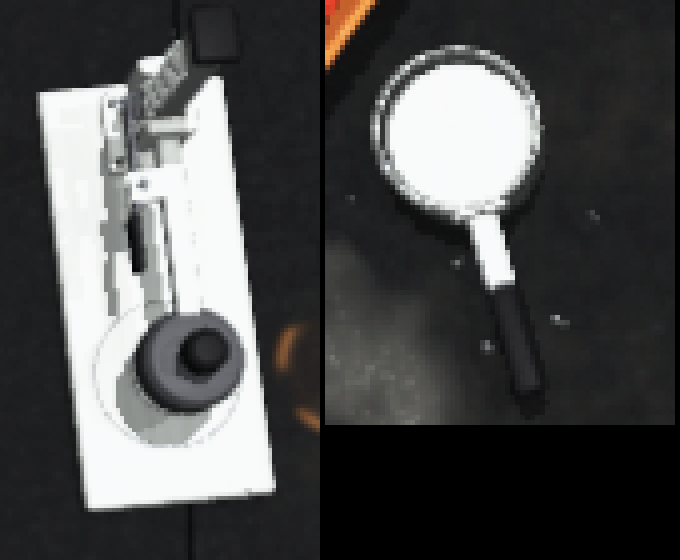

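The crop shows the foot end of the arm over the engraved ring and the lever pad on the left (+y) side of the bar. The mould's follower disc and its dark grip are clear too.

```bash
python3 - <<'E'
from h import *
from scipy.optimize import least_squares
for n in("top","scene"):
    d=np.load(n+"0.npz");W=cloud(d);X,Y,Z=W[...,0],W[...,1],W[...,2]
    r=np.hypot(X-.5534,Y+.0831)
    for a,b in((0,.010),(.016,.028)):
        z=Z[(r>=a)&(r<b)&(Z>.03)];print(n,a,len(z),np.percentile(z,[5,50,95]) if len(z) else 0)
    k=(r<.03)&(Z>.118);print("knob top pts",k.sum(),W[k].mean(0),W[k].min(0),W[k].max(0)) if k.sum() else 0
    m=(X>.53)&(X<.66)&(Y>.22)&(Y<.35)
    # follower
    f=m&(Z>.035)&(Z<.05);P=W[f];h=np.median(P[:,2]);P=P[abs(P[:,2]-h)<.003]
    hull=cv2.convexHull(P[:,:2].astype(np.float32))[:,0]
    s=least_squares(lambda p:np.hypot(hull[:,0]-p[0],hull[:,1]-p[1])-p[2],[.58,.29,.035],loss="soft_l1",f_scale=.001).x
    print("follower h",h,"circ",s)
    k=m&(Z>.05)&(Z<.063)&(X>.545);P=W[k]
    s=least_squares(lambda p:np.hypot(P[:,0]-p[0],P[:,1]-p[1])-.0395,[.58,.28],loss="soft_l1",f_scale=.002).x;print("rim",k.sum(),s)
    g=(X>.43)&(X<.55)&(Y>.2)&(Y<.3)&(Z>.04)&(Z<.07)&(d["pixels"].max(-1)<80)
    P=W[g];print("grip",g.sum(),P.mean(0),cv2.minAreaRect(P[:,:2].astype(np.float32)))
E
```

```text
top 0 58 [0.13287786 0.13655378 0.13976748]
top 0.016 304 [0.03993899 0.10333403 0.10773251]
knob top pts 107 [ 0.55254357 -0.08162516  0.13448286] [ 0.5411348  -0.09405191  0.11832594] [ 0.56517779 -0.07068445  0.1424593 ]
follower h 0.04167757225130313 circ [0.6023076  0.29256608 0.05946959]
rim 168 [0.60612799 0.29958029]
grip 153 [0.47942897 0.24786924 0.05376619] ((0.49904608726501465, 0.2559243440628052), (0.09838715940713882, 0.02859012596309185), 8.865010261535645)
scene 0 43 [0.04256913 0.13348713 0.13627414]
scene 0.016 224 [0.03424725 0.0984947  0.10537462]
knob top pts 82 [ 0.54804815 -0.07675352  0.1291929 ] [ 0.53766361 -0.09021029  0.11804366] [ 0.56199381 -0.06880377  0.13670078]
follower h 0.04068278820947884 circ [0.59915574 0.29590517 0.05777642]
rim 273 [0.57936874 0.28115981]
grip 197 [0.47265336 0.2524725  0.05063794] ((0.4930122494697571, 0.2545016407966614), (0.09163634479045868, 0.017956726253032684), 12.095731735229492)
```

Request:
{"name": "drive_tool", "arguments": {"commands": [[[0, 0, 0, 0, 0, 0.85, 0], [0, 0, 0, 0, 0, 0.85, 0], [0, 0, 0, 0, 0, 0.85, 0], [0.57, -0.67, 0, 0, 0, 0, 0], [0.57, -0.67, 0, 0, 0, 0, 0], [0.57, -0.67, 0, 0, 0, 0, 0], [0.57, -0.67, 0, 0, 0, 0, 0], [0.57, -0.67, 0, 0, 0, 0, 0], [0.57, -0.67, 0, 0, 0, 0, 0], [0.57, -0.67, 0, 0, 0, 0, 0]]]}}

```text
time_s: 1.1
eef_pos: [0.4275, -0.2635, 0.4044]
eef_rot: [-0.0, 0.999, 0.047, -0.0]
wrist_force: [1.5, -0.5, 0.9]
opening: 1.006
```

Request:
{"name": "drive_tool", "arguments": {"commands": [[[0.57, -0.67, 0, 0, 0, 0, 0], [0.57, -0.67, 0, 0, 0, 0, 0], [0.57, -0.67, 0, 0, 0, 0, 0], [0.57, -0.67, 0, 0, 0, 0, 0], [0.57, -0.67, 0, 0, 0, 0, 0], [0, 0, 0.4, 0, 0, 0, 0], [0, 0, 0, 0, 0, 0, 0]]]}}

```text
time_s: 1.8
eef_pos: [0.5525, -0.0833, 0.3817]
eef_rot: [-0.001, 0.999, 0.049, -0.003]
wrist_force: [0.1, -0.2, -0.6]
opening: 0.998
```

```bash
cat > w.py <<'E'
import sys
from bench import ctrl
from h import *
def wrist(tag):
    o=ctrl.get_obs();T=toolT(o);c=ctrl.camera("wrist")
    cv2.imwrite(f"pics/{tag}.png",c["pixels"][:,:,::-1]);np.savez(tag+".npz",T=T,**{k:np.asarray(v) for k,v in c.items()})
    return o,T,c,cloud(c,T)
E
python3 - <<'E'
from w import *
o,T,c,W=wrist("wr1");X,Y,Z=W[...,0],W[...,1],W[...,2];print(o["eef_pos"],T[:3,:3].round(3))
r=np.hypot(X-.553,Y+.082)
for a in np.arange(0,.036,.003):
    z=Z[(r>=a)&(r<a+.003)&(Z>.03)];print(round(a,3),len(z),np.percentile(z,[5,50,95]).round(4) if len(z) else 0)
k=(r<.03)&(Z>.128);print("knob",W[k].min(0),W[k].max(0),cv2.minEnclosingCircle(W[k][:,:2].astype(np.float32)))
k=(r<.045)&(Z>.09)&(Z<.112);print("weight",cv2.minEnclosingCircle(W[k][:,:2].astype(np.float32)))
E
```

```text
[ 0.5524799 -0.083348   0.3817366] [[ 0.995  0.097 -0.005]
 [ 0.097 -0.995  0.002]
 [-0.005 -0.002 -1.   ]]
0.0 62 [0.1352 0.1361 0.1371]
0.003 206 [0.135  0.1361 0.137 ]
0.006 782 [0.1348 0.282  0.2878]
0.009 2192 [0.1059 0.2835 0.2892]
0.012 1441 [0.1045 0.2832 0.2892]
0.015 1227 [0.1035 0.2833 0.2891]
0.018 993 [0.1027 0.1047 0.2892]
0.021 818 [0.1018 0.1031 0.2889]
0.024 1364 [0.1    0.1027 0.2946]
0.027 1981 [0.0827 0.2858 0.2943]
0.03 1590 [0.0956 0.289  0.2945]
0.033 1778 [0.2777 0.2875 0.2944]
knob [ 0.53958378 -0.10681491  0.12806963] [ 0.57190677 -0.05439272  0.29569213] ((0.565893292427063, -0.08066906034946442), 0.02641623467206955)
weight ((0.5597399473190308, -0.0818566158413887), 0.038207411766052246)
```

View pics/wr1.png

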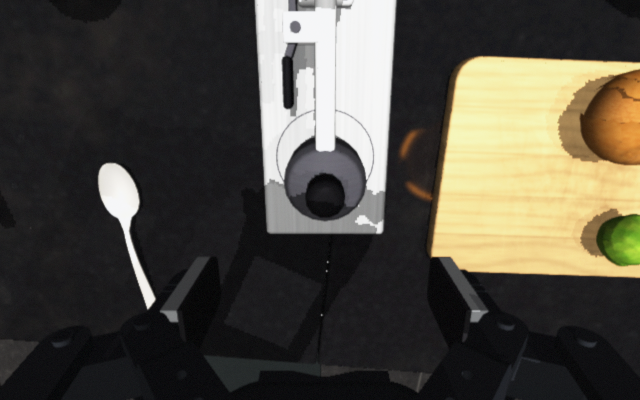

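The wrist view shows the knob at (325,196), with the weight round it and the bar running up to the post. The lever pad is at (288,83) and the spoon is to the left.

```bash
python3 - <<'E'
from h import *
d=dict(np.load("wr1.npz"));W=cloud(d,d["T"]);X,Y,Z=W[...,0],W[...,1],W[...,2]
r=np.hypot(X-.553,Y+.082)
for z0 in(.120,.126,.131,.134):
    k=(r<.025)&(Z>z0)&(Z<.15);print("knob",k.sum(),W[k].min(0),W[k].max(0),cv2.minEnclosingCircle(W[k][:,:2].astype(np.float32)))
k=(r<.045)&(Z>.09)&(Z<.112)&(X<.58);print("weight",cv2.minEnclosingCircle(W[k][:,:2].astype(np.float32)))
px=d["pixels"].astype(int)
k=(Z>.008)&(Z<.022)&(abs(X-.6)<.2)&(abs(Y+.08)<.09)&(px.min(-1)>100)
print("plate",cv2.minAreaRect(W[k][:,:2].astype(np.float32)))
E
```

```text
knob 1319 [ 0.53958378 -0.09516412  0.12006739] [ 0.56500187 -0.06949743  0.13799439] ((0.5522785186767578, -0.08244498074054718), 0.013014798983931541)
knob 1223 [ 0.53958378 -0.09514672  0.12605925] [ 0.56500187 -0.06967114  0.13799439] ((0.5522797107696533, -0.08224868774414062), 0.012981334701180458)
knob 1125 [ 0.53958378 -0.09489507  0.13102375] [ 0.56500187 -0.06986866  0.13799439] ((0.5522798895835876, -0.08222741633653641), 0.012977931648492813)
knob 842 [ 0.54075558 -0.09419907  0.13400084] [ 0.56393647 -0.0711686   0.13799439] ((0.5523165464401245, -0.08251696079969406), 0.011725004762411118)
weight ((0.5521830916404724, -0.08236201107501984), 0.030834153294563293)
plate ((0.5803534984588623, -0.0798831507563591), (0.21400569379329681, 0.11976185441017151), 5.504510879516602)
```

Request:
{"name": "drive_tool", "arguments": {"commands": [[[0, -0.02, 0.6, 0, 0, 0, 0], [0, 0, 0.6, 0, 0, 0, 0], [0, 0, 0.5, 0, 0, 0, 0], [0, 0, 0.27, 0, 0, 0, 0], [0, 0, 0, 0, 0, 0, 0], [0, 0, 0, 0, 0, 0, 255], [0, 0, 0, 0, 0, 0, 255], [0, 0, 0, 0, 0, 0, 255], [0, 0, 0, 0, 0, 0, 255]]]}}

```text
time_s: 2.75
eef_pos: [0.5532, -0.0841, 0.2872]
eef_rot: [0.0, 0.999, 0.047, 0.001]
wrist_force: [-0.6, -0.4, -0.6]
opening: 0.332
```

Request:
{"name": "drive_tool", "arguments": {"commands": [[[0, 0, 0, 0, 0, 0, 255], [0, 0, 0, 0, 0, 0, 255], [0, 0, -0.16, 0, 0, 0, 255], [0, 0, -0.16, 0, 0, 0, 255], [0, 0, -0.16, 0, 0, 0, 255], [0, 0, -0.16, 0, 0, 0, 255], [0, 0, -0.16, 0, 0, 0, 255]]]}}

```text
time_s: 3.45
eef_pos: [0.5532, -0.0835, 0.3253]
eef_rot: [-0.0, 0.999, 0.047, 0.001]
wrist_force: [7.9, 0.8, -14.9]
opening: 0.268
```

Request:
{"name": "drive_tool", "arguments": {"commands": [[[0, 0, -0.16, 0, 0, 0, 255], [0, 0, -0.16, 0, 0, 0, 255], [0, 0, -0.16, 0, 0, 0, 255], [0, 0, -0.16, 0, 0, 0, 255], [0, 0, 0, 0, 0, 0, 255], [0, 0, 0, 0, 0, 0, 255]]]}}

```text
time_s: 4.05
eef_pos: [0.5531, -0.0836, 0.3576]
eef_rot: [-0.0, 0.999, 0.047, 0.001]
wrist_force: [7.2, 1.7, -10.9]
opening: 0.274
```

Request:
{"name": "drive_tool", "arguments": {"commands": [[[0, 0, 0.05, 0, 0, 0, 255], [0, 0, 0.05, 0, 0, 0, 255], [0, 0, 0.03, 0, 0, 0, 255], [0, 0, 0, 0, 0, 0, 255]]]}}

```text
time_s: 4.45
eef_pos: [0.5532, -0.0836, 0.3519]
eef_rot: [-0.0, 0.999, 0.047, 0.001]
wrist_force: [3.4, 4.1, -2.5]
opening: 0.274
```

Request:
{"name": "drive_tool", "arguments": {"commands": [[[0, 0, 0, 0, 0, 0, 0], [0, 0, 0, 0, 0, 0, 0], [0, 0, 0, 0, 0, 0, 0], [0, 0, 0, 0, 0, 0, 0], [0, 0, -0.4, 0, 0, 0, 0], [0, 0, -0.6, 0, 0, 0, 0], [0, 0, -0.8, 0, 0, 0, 0], [0, 0, 0, 0, 0, 0, 0]]]}}

```text
time_s: 5.25
eef_pos: [0.554, -0.0845, 0.4482]
eef_rot: [0.002, 0.999, 0.047, 0.005]
wrist_force: [0.4, 0.3, 0.4]
opening: 1.002
```

```bash
python3 - <<'E'
from w import *
o,T,c,W=wrist("wr2");X,Y,Z=W[...,0],W[...,1],W[...,2];print(o["eef_pos"],o["wrist_force"])
r=np.hypot(X-.5523,Y+.0823);k=(r<.025)&(Z>.15)&(Z<.25)
print("knob",k.sum(),cv2.minEnclosingCircle(W[k][:,:2].astype(np.float32)),np.percentile(Z[(r<.006)&(Z<.25)],[5,50,95]))
# squeeze pad/bar heights
u=np.array([np.cos(.096),np.sin(.096)]);a=(X-.5523)*u[0]+(Y+.0823)*u[1];b=-(X-.5523)*u[1]+(Y+.0823)*u[0]
for lo in np.arange(-.012,.036,.004):
    k=(abs(a-.07)<.008)&(b>=lo)&(b<lo+.004);print(round(lo,3),np.nanpercentile(Z[k],[10,50,90]).round(3) if k.sum() else 0)
E
```

```text
[ 0.55404527 -0.08453737  0.44820214] [0.36081329 0.33222762 0.44681821]
knob 3514 ((0.552282989025116, -0.08228754997253418), 0.025063257664442062) [0.19898859 0.20002821 0.20096444]
-0.012 [0.014 0.015 0.015]
-0.008 [0.164 0.165 0.166]
-0.004 [0.165 0.166 0.167]
0.0 [0.165 0.166 0.167]
0.004 [0.164 0.165 0.167]
0.008 0
0.012 [0.014 0.015 0.016]
0.016 [0.014 0.015 0.016]
0.02 [0.015 0.159 0.167]
0.024 [0.014 0.166 0.168]
0.028 [0.014 0.015 0.165]
0.032 [0.013 0.015 0.015]
```

Request:
{"name": "drive_tool", "arguments": {"commands": [[[-0.16, -0.84, 0.1, 0, 0, 0, 0], [-0.16, -0.84, 0.1, 0, 0, 0, 0], [-0.16, -0.84, 0.1, 0, 0, 0, 0], [-0.16, -0.84, 0.1, 0, 0, 0, 0], [-0.16, -0.84, 0.1, 0, 0, 0, 0], [-0.16, -0.84, 0.1, 0, 0, 0, 0], [-0.16, -0.84, 0.1, 0, 0, 0, 0], [-0.16, -0.84, 0.1, 0, 0, -0.5, 0], [0, 0, 0, 0, 0, -1, 0], [0, 0, 0, 0, 0, 0, 0]]]}}

```text
time_s: 6.3
eef_pos: [0.4564, 0.2454, 0.4002]
eef_rot: [0.0, 0.988, 0.154, -0.001]
wrist_force: [-0.1, -0.4, 0.6]
opening: 1.001
```

```bash
python3 - <<'E'
from w import *
from scipy.optimize import least_squares
o,T,c,W=wrist("wr3");X,Y,Z=W[...,0],W[...,1],W[...,2];print(o["eef_pos"],T[:3,:3].round(3))
r=np.hypot(X-.579,Y-.281)
f=(r<.06)&(Z>.03)&(Z<.05);print("follower z",np.percentile(Z[(r<.025)],[5,50,95]))
k=(r<.055)&(Z>.055)&(Z<.068)&(r>.03);P=W[k];print("rim z",np.median(P[:,2]),len(P))
s=least_squares(lambda p:np.hypot(P[:,0]-p[0],P[:,1]-p[1])-.039,[.579,.281],loss="soft_l1",f_scale=.001).x;print("rim",s)
g=(r>.07)&(r<.16)&(X<.53)&(Z>.035)&(Z<.08)&(c["pixels"].max(-1)<90)
P=W[g];print("grip",g.sum(),P.mean(0),np.percentile(P[:,2],[5,50,95]),cv2.minAreaRect(P[:,:2].astype(np.float32)))
E
```

```text
[0.45639251 0.24541745 0.40022433] [[ 0.953  0.303 -0.002]
 [ 0.303 -0.953 -0.001]
 [-0.002  0.    -1.   ]]
follower z [0.03924521 0.04050479 0.04174641]
rim z 0.0591085455361689 623
rim [0.57657156 0.2782804 ]
grip 1078 [0.47755033 0.24978197 0.05359138] [0.05058088 0.05391248 0.05537303] ((0.47655752301216125, 0.2494107484817505), (0.05419490113854408, 0.015984874218702316), 16.038955688476562)
```

View pics/wr3.png

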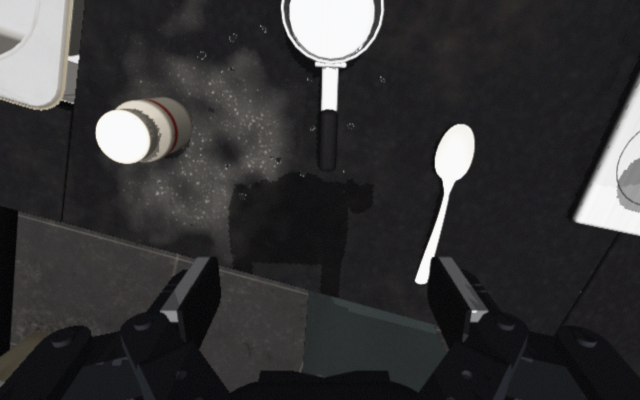

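The wrist view shows the mould at (332,15), its grip at (327,140), and the salt bottle and spoon well clear of the jaws.

Request:
{"name": "drive_tool", "arguments": {"commands": [[[0, 0, 0, 0, 0, 0.19, 0], [0.33, 0.02, 0.5, 0, 0, 0, 0], [0.33, 0.02, 0.7, 0, 0, 0, 0], [0, 0, 0.8, 0, 0, 0, 0], [0, 0, 0.8, 0, 0, 0, 0], [0, 0, 0.6, 0, 0, 0, 0], [0, 0, 0.4, 0, 0, 0, 0], [0, 0, 0.2, 0, 0, 0, 0], [0, 0, 0, 0, 0, 0, 0]]]}}

```text
time_s: 7.25
eef_pos: [0.4895, 0.2506, 0.2004]
eef_rot: [0.0, 0.991, 0.137, -0.001]
wrist_force: [-0.4, 0.5, 0.0]
opening: 1.0
```

Request:
{"name": "drive_tool", "arguments": {"commands": [[[0, -0.05, 0, 0, 0, 0, 0], [0, 0, 0, 0, 0, 0, 255], [0, 0, 0, 0, 0, 0, 255], [0, 0, 0, 0, 0, 0, 255], [0, 0, 0, 0, 0, 0, 255], [0, 0, 0, 0, 0, 0, 255], [0, 0, 0, 0, 0, 0, 255], [0, 0, 0, 0, 0, 0, 255]]]}}

```text
time_s: 8.05
eef_pos: [0.4891, 0.254, 0.202]
eef_rot: [-0.0, 0.99, 0.138, 0.0]
wrist_force: [-2.2, -0.0, 4.3]
opening: 0.173
```

Request:
{"name": "drive_tool", "arguments": {"commands": [[[0, 0, -0.1, 0, 0, 0, 255], [0, 0, -0.2, 0, 0, 0, 255], [0, 0, -0.3, 0, 0, 0, 255], [0, 0, 0, 0, 0, 0, 255], [0, 0, 0, 0, 0, 0, 255]]]}}

```text
time_s: 8.55
eef_pos: [0.4893, 0.254, 0.2326]
eef_rot: [-0.0, 0.99, 0.138, 0.001]
wrist_force: [0.0, -0.8, -3.1]
opening: 0.175
```

```bash
cat > m.py <<'E'
from w import *
from scipy.optimize import least_squares
def mould(tag,guess):
    o,T,c,W=wrist(tag);X,Y,Z=W[...,0],W[...,1],W[...,2];r=np.hypot(X-guess[0],Y-guess[1])
    P=W[(r<.028)&(Z<.2)&(Z>.03)];med=np.median(P[:,2]);P=P[abs(P[:,2]-med)<.015]
    A=np.c_[P[:,:2]-P[:,:2].mean(0),np.ones(len(P))];p=np.linalg.lstsq(A,P[:,2],rcond=None)[0]
    print("tcp",o["eef_pos"].round(4),"yaw",np.degrees(np.arctan2(T[1,0],T[0,0])).round(2),"F",o["wrist_force"].round(2),"follower z",p[2].round(4),"slope along tool x,y",(p[:2]@T[:2,:2]).round(4))
    R=(r<.055)&(r>.03)&(Z>med+.012)&(Z<med+.03);P=W[R]
    if len(P)>30:
        s=least_squares(lambda q:np.hypot(P[:,0]-q[0],P[:,1]-q[1])-.039,guess,loss="soft_l1",f_scale=.001).x
        print("rim",s.round(4),len(P),"in tool xy",(T[:2,:2].T@(s-T[:2,3])).round(4),"rim z",np.median(P[:,2]).round(4))
E
python3 -c "
from m import *
mould('wr4',[.5766,.2783])"
```

```text
tcp [0.4893 0.254  0.2326] yaw 15.91 F [ 0.03 -0.83 -3.07] follower z 0.0705 slope along tool x,y [-0.0057 -0.0012]
rim [0.578  0.2795] 6010 in tool xy [ 0.0923 -0.0002] rim z 0.0885
```

The mould hangs level, with a slope of 0.006. I'll lift it, turn it, and carry it round to the front of the press.

Request:
{"name": "drive_tool", "arguments": {"commands": [[[0, 0, -0.3, 0, 0, 0.3, 255], [0, 0, -0.4, 0, 0, 0.5, 255], [0, 0, -0.3, 0, 0, 0.5, 255], [-0.1, 0.22, 0, 0, 0, 0, 255], [-0.2, 0.4, 0, 0, 0, 0, 255], [-0.25, 0.55, 0, 0, 0, 0, 255], [-0.25, 0.55, 0, 0, 0, 0, 255], [-0.25, 0.55, 0, 0, 0, 0, 255], [-0.25, 0.55, 0, 0, 0, 0, 255], [-0.25, 0.55, 0, 0, 0, 0, 255]]]}}

```text
time_s: 9.6
eef_pos: [0.4264, 0.0773, 0.2803]
eef_rot: [0.0, 0.999, 0.049, -0.001]
wrist_force: [-0.5, -0.1, -2.7]
opening: 0.175
```

Request:
{"name": "drive_tool", "arguments": {"commands": [[[-0.25, 0.55, 0, 0, 0, 0, 255], [-0.25, 0.55, 0, 0, 0, 0, 255], [-0.25, 0.55, 0, 0, 0, 0, 255], [-0.25, 0.55, 0, 0, 0, 0, 255], [-0.25, 0.5, 0, 0, 0, 0, 255], [-0.25, 0.4, 0, 0, 0, 0, 255], [-0.15, 0.35, 0, 0, 0, 0, 255], [0, 0, 0, 0, 0, 0, 255], [0, 0, 0, 0, 0, 0, 255]]]}}

```text
time_s: 10.5
eef_pos: [0.3617, -0.1009, 0.2809]
eef_rot: [-0.001, 0.999, 0.048, -0.001]
wrist_force: [0.4, -0.2, -3.0]
opening: 0.173
```

```bash
python3 -c "
from m import *
mould('wr5',[.4528,-.0919])"
```

```text
tcp [ 0.3617 -0.1009  0.2809] yaw 5.48 F [ 0.42 -0.2  -2.97] follower z 0.1185 slope along tool x,y [-0.0075 -0.0025]
rim [ 0.453  -0.0919] 6016 in tool xy [ 0.0918 -0.0002] rim z 0.1367
```

Request:
{"name": "drive_tool", "arguments": {"commands": [[[0, 0, 0.3, 0, 0, 0, 255], [0, 0, 0.4, 0, 0, 0, 255], [0, 0, 0.3, 0, 0, 0, 255], [0, 0, 0.1, 0, 0, 0, 255], [0.2, 0, 0, 0, 0, 0, 255], [0.3, 0, 0, 0, 0, 0, 255], [0.3, 0, 0, 0, 0, 0, 255], [0.3, 0, 0, 0, 0, 0, 255], [0.3, 0, 0, 0, 0, 0, 255], [0.3, 0, 0, 0, 0, 0, 255]]]}}

```text
time_s: 11.55
eef_pos: [0.4489, -0.0923, 0.2277]
eef_rot: [0.0, 0.999, 0.048, 0.001]
wrist_force: [-0.2, 0.4, -2.0]
opening: 0.178
```

Request:
{"name": "drive_tool", "arguments": {"commands": [[[0.2, 0, 0, 0, 0, 0, 255], [0.1, 0, 0, 0, 0, 0, 255], [0, 0, 0, 0, 0, 0, 255], [0, 0, 0, 0, 0, 0, 255]]]}}

```text
time_s: 11.95
eef_pos: [0.4617, -0.0911, 0.2266]
eef_rot: [-0.0, 0.999, 0.048, -0.0]
wrist_force: [0.0, -0.1, -2.5]
opening: 0.173
```

```bash
python3 - <<'E'
from w import *
o,T,c,W=wrist("wr6");print(o["eef_pos"],o["wrist_force"],np.degrees(np.arctan2(T[1,0],T[0,0])))
s=T[:2,3]+T[:2,:2]@[.092,0];print("mould axis est",s)
c=ctrl.camera("scene");cv2.imwrite("pics/sc6.png",cv2.resize(c["pixels"][60:230,260:480,::-1],None,fx=3,fy=3,interpolation=3))
E
```

```text
[ 0.46165882 -0.09105386  0.22660089] [ 0.03551944 -0.08831528 -2.45739215] 5.5256104594623485
mould axis est [ 0.5532313  -0.08219512]
```

View pics/wr6.png

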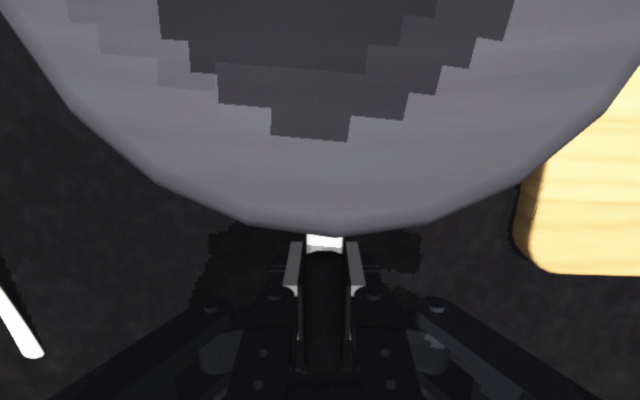

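The wrist view shows the underside edge of the weight just ahead of the gripper and the grip held squarely, touching nothing. I'll lower it onto the seat.

Request:
{"name": "drive_tool", "arguments": {"commands": [[[0, 0, 0.06, 0, 0, 0, 255], [0, 0, 0.06, 0, 0, 0, 255], [0, 0, 0.04, 0, 0, 0, 255], [0, 0, 0.02, 0, 0, 0, 255], [0, 0, 0, 0, 0, 0, 255], [0, 0, 0, 0, 0, 0, 255]]]}}

```text
time_s: 12.65
eef_pos: [0.462, -0.0913, 0.2177]
eef_rot: [0.0, 0.999, 0.048, 0.0]
wrist_force: [0.5, -0.1, -2.3]
opening: 0.177
```

Request:
{"name": "drive_tool", "arguments": {"commands": [[[0, 0, 0.02, 0, 0, 0, 255], [0, 0, 0.02, 0, 0, 0, 255], [0, 0, 0, 0, 0, 0, 255], [0, 0, 0, 0, 0, 0, 255]]]}}

```text
time_s: 13.05
eef_pos: [0.462, -0.0914, 0.2167]
eef_rot: [0.0, 0.999, 0.048, -0.0]
wrist_force: [-8.1, 1.4, 11.0]
opening: 0.173
```

Request:
{"name": "drive_tool", "arguments": {"commands": [[[0, 0, -0.02, 0, 0, 0, 255], [0, 0, 0, 0, 0, 0, 255], [0, 0, 0, 0, 0, 0, 0], [0, 0, 0, 0, 0, 0, 0], [0, 0, 0, 0, 0, 0, 0], [0, 0, 0, 0, 0, 0, 0], [0, 0, 0, 0, 0, 0, 0], [-0.3, 0, 0, 0, 0, 0, 0], [-0.7, 0, -0.1, 0, 0, 0, 0], [-0.3, 0, -0.7, 0, 0, 0, 0]]]}}

```text
time_s: 14.05
eef_pos: [0.3936, -0.0961, 0.2534]
eef_rot: [-0.003, 0.999, 0.048, -0.004]
wrist_force: [1.0, -0.7, -0.2]
opening: 1.003
```

Request:
{"name": "drive_tool", "arguments": {"commands": [[[0, 0, -0.9, 0, 0, 0, 0], [0, 0, -0.9, 0, 0, 0, 0], [0, 0, -0.4, 0, 0, 0, 0], [0, 0, 0, 0, 0, 0, 0]]]}}

```text
time_s: 14.45
eef_pos: [0.3983, -0.098, 0.3704]
eef_rot: [0.002, 0.999, 0.048, 0.003]
wrist_force: [0.4, 0.4, 0.2]
opening: 1.0
```

```bash
python3 - <<'E'
from w import *
from scipy.optimize import least_squares
o,T,c,W=wrist("wr7");print(o["eef_pos"],c["tool_from_camera"].round(3).tolist());X,Y,Z=W[...,0],W[...,1],W[...,2];r=np.hypot(X-.5523,Y+.0823)
P=W[(r<.055)&(r>.034)&(Z>.07)&(Z<.08)];s=least_squares(lambda q:np.hypot(P[:,0]-q[0],P[:,1]-q[1])-.039,[.5523,-.0823],loss="soft_l1",f_scale=.001).x
print("rim",len(P),s,np.median(P[:,2]),P.min(0),P.max(0))
c=ctrl.camera("scene");W=cloud(c);X,Y,Z=W[...,0],W[...,1],W[...,2];r=np.hypot(X-.5523,Y+.0823);print("knob top scene",np.percentile(Z[(r<.006)&(Z>.15)&(Z<.25)],[50,95]))
cv2.imwrite("pics/sc7.png",cv2.resize(np.ascontiguousarray(c["pixels"][60:230,260:480,::-1]),None,fx=3,fy=3,interpolation=3))
E
```

```text
[ 0.39827654 -0.0980219   0.3703754 ] [[-0.0, -0.952, -0.306, 0.078], [1.0, 0.0, -0.001, -0.001], [0.001, -0.306, 0.952, 0.031], [0.0, 0.0, 0.0, 1.0]]
rim 539 [ 0.55217246 -0.08240786] 0.07343633089908957 [ 0.50975656 -0.11243539  0.07005672] [ 0.52689045 -0.05809275  0.0765971 ]
knob top scene [0.19949116 0.20055854]
```

View pics/sc7.png

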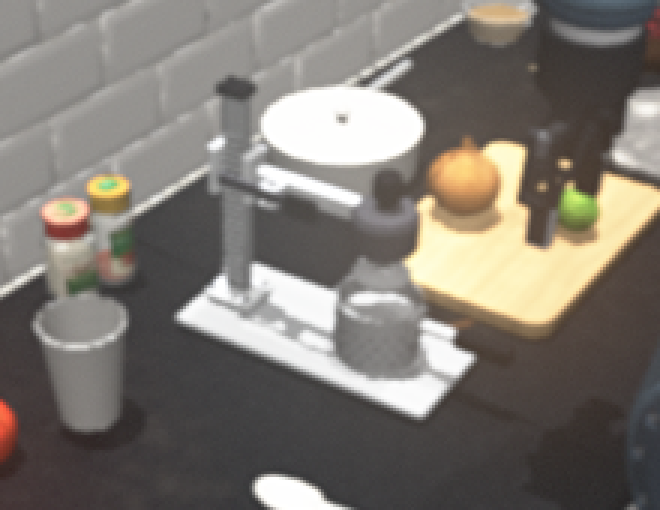

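The scene view shows the mould upright on the plate under the raised foot, centred within about 1 mm. I'll turn the gripper half a turn, so the wrist camera doesn't come over the post, and then go to the squeeze point.

Request:
{"name": "drive_tool", "arguments": {"commands": [[[0, 0, -0.5, 0, 0, -1, 0], [0, 0, -0.5, 0, 0, -1, 0], [0, 0, 0, 0, 0, -1, 0], [0, 0, 0, 0, 0, -1, 0], [0, 0, 0, 0, 0, -1, 0], [0, 0, 0, 0, 0, -1, 0], [0, 0, 0, 0, 0, -1, 0], [0, 0, 0, 0, 0, -1, 0], [0, 0, 0, 0, 0, -1, 0], [0, 0, 0, 0, 0, -1, 0]]]}}

```text
time_s: 15.55
eef_pos: [0.3969, -0.0973, 0.4143]
eef_rot: [-0.002, 0.732, 0.681, -0.001]
wrist_force: [0.4, -0.4, 0.3]
opening: 1.0
```

Request:
{"name": "drive_tool", "arguments": {"commands": [[[0, 0, 0, 0, 0, -1, 0], [0, 0, 0, 0, 0, -1, 0], [0, 0, 0, 0, 0, -1, 0], [0, 0, 0, 0, 0, -1, 0], [0, 0, 0, 0, 0, -1, 0], [0, 0, 0, 0, 0, -1, 0], [0, 0, 0, 0, 0, -1, 0], [0, 0, 0, 0, 0, -1, 0], [0, 0, 0, 0, 0, -1, 0], [0, 0, 0, 0, 0, -1, 0]]]}}

```text
time_s: 16.55
eef_pos: [0.3969, -0.0973, 0.4143]
eef_rot: [-0.002, 0.123, 0.992, 0.001]
wrist_force: [-0.1, -0.3, -0.2]
opening: 0.999
```

Request:
{"name": "drive_tool", "arguments": {"commands": [[[0, 0, 0, 0, 0, -1, 0], [0, 0, 0, 0, 0, -1, 0], [0, 0, 0, 0, 0, -0.5, 0], [0, 0, 0, 0, 0, 0, 0], [0, 0, 0, 0, 0, 0, 0]]]}}

```text
time_s: 17.05
eef_pos: [0.3971, -0.0974, 0.4152]
eef_rot: [-0.001, -0.047, 0.999, 0.001]
wrist_force: [-0.7, -0.1, 0.1]
opening: 0.996
```

Request:
{"name": "drive_tool", "arguments": {"commands": [[[-0.4, 0.02, 0, 0, 0, 0, 0], [-0.8, 0.03, 0, 0, 0, 0, 0], [-0.8, 0.03, 0, 0, 0, 0, 0], [-0.8, 0.03, 0, 0, 0, 0, 0], [-0.8, 0.03, 0, 0, 0, 0, 0], [-0.6, 0.02, 0, 0, 0, 0, 0], [-0.32, 0, 0, 0, 0, 0, 0], [0, 0, 0.3, 0, 0, 0, 0], [0, 0, 0.3, 0, 0, 0, 0], [0, 0, 0, 0, 0, 0, 0]]]}}

```text
time_s: 18.05
eef_pos: [0.6196, -0.0676, 0.3822]
eef_rot: [-0.004, -0.048, 0.999, 0.001]
wrist_force: [-0.8, 0.2, -0.4]
opening: 0.999
```

```bash
python3 - <<'E'
from w import *
o=ctrl.get_obs();T=toolT(o);p=o["eef_pos"];u=np.array([.9954,.0958]);n=np.array([-.0958,.9954]);d=p[:2]-[.5523,-.0823]
print(p,"press x,y",d@u,d@n,T[:3,:3].round(3))
c=ctrl.camera("top");W=cloud(c);dx=W[...,:2]-np.array([.5523,-.0823]);a=dx@u;b=dx@n;Z=W[...,2]
c=ctrl.camera("scene");cv2.imwrite("pics/sc8.png",cv2.resize(np.ascontiguousarray(c["pixels"][40:220,250:490,::-1]),None,fx=3,fy=3,interpolation=3))
E
```

```text
[ 0.61960738 -0.06762873  0.38215402] press x,y 0.06840327600846285 0.008155739514555244 [[-0.995 -0.095 -0.007]
 [-0.095  0.995  0.002]
 [ 0.007  0.003 -1.   ]]
```

View pics/sc8.png

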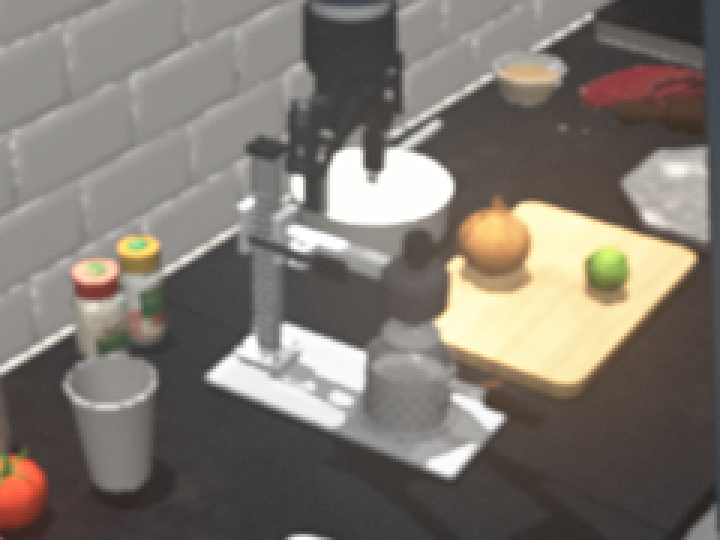

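The picture shows the open gripper over the bar and lever, with the post clear on its left. I'll descend and then close.

Request:
{"name": "drive_tool", "arguments": {"commands": [[[0, 0, 0.4, 0, 0, 0, 0], [0, 0, 0.4, 0, 0, 0, 0], [0, 0, 0.3, 0, 0, 0, 0], [0, 0, 0.2, 0, 0, 0, 0], [0, 0, 0.06, 0, 0, 0, 0], [0, 0, 0, 0, 0, 0, 0], [0, 0, 0, 0, 0, 0, 0]]]}}

```text
time_s: 18.85
eef_pos: [0.6218, -0.0679, 0.3196]
eef_rot: [0.001, -0.048, 0.999, -0.0]
wrist_force: [-0.2, 0.5, -0.0]
opening: 1.003
```

Request:
{"name": "drive_tool", "arguments": {"commands": [[[0, 0, 0.12, 0, 0, 0, 0], [0, 0, 0, 0, 0, 0, 0], [0, 0, 0, 0, 0, 0, 255], [0, 0, 0, 0, 0, 0, 255], [0, 0, 0, 0, 0, 0, 255], [0, 0, 0, 0, 0, 0, 255], [0, 0, 0, 0, 0, 0, 255], [0, 0, 0, 0, 0, 0, 255], [0, 0, 0, 0, 0, 0, 255]]]}}

```text
time_s: 19.75
eef_pos: [0.6213, -0.0688, 0.3115]
eef_rot: [-0.0, -0.049, 0.999, -0.001]
wrist_force: [1.1, -5.4, -6.5]
opening: 0.332
```

Squeezed home: the opening is 28 mm and the wrist carries about 6.5 N. Now I'll lower gently.

Request:
{"name": "drive_tool", "arguments": {"commands": [[[0, 0, 0.03, 0, 0, 0, 255], [0, 0, 0.05, 0, 0, 0, 255], [0, 0, 0.05, 0, 0, 0, 255], [0, 0, 0.05, 0, 0, 0, 255], [0, 0, 0.05, 0, 0, 0, 255], [0, 0, 0.05, 0, 0, 0, 255], [0, 0, 0.05, 0, 0, 0, 255], [0, 0, 0.05, 0, 0, 0, 255], [0, 0, 0.02, 0, 0, 0, 255], [0, 0, 0, 0, 0, 0, 255]]]}}

```text
time_s: 20.75
eef_pos: [0.6213, -0.0687, 0.2913]
eef_rot: [-0.0, -0.049, 0.999, -0.001]
wrist_force: [3.1, -5.7, -7.8]
opening: 0.33
```

```bash
cat > k.py <<'E'
from w import *
o=ctrl.get_obs();print(o["eef_pos"],o["wrist_force"],o["opening"])
for n in("scene","top"):
    c=ctrl.camera(n);W=cloud(c);X,Y,Z=W[...,0],W[...,1],W[...,2];r=np.hypot(X-.5523,Y+.0823);z=Z[(r<.010)&(Z>.12)&(Z<.21)]
    print(n,"knob top",len(z),np.percentile(z,[5,50,95]).round(4) if len(z) else 0)
E
python3 k.py
```

```text
[ 0.6213143  -0.06874569  0.29130561] [ 3.05042787 -5.73410463 -7.81925385] 0.3302134096040917
scene knob top 45 [0.1443 0.1747 0.1785]
top knob top 0 0
```

Request:
{"name": "drive_tool", "arguments": {"commands": [[[0, 0, 0.04, 0, 0, 0, 255], [0, 0, 0.05, 0, 0, 0, 255], [0, 0, 0.05, 0, 0, 0, 255], [0, 0, 0.05, 0, 0, 0, 255], [0, 0, 0.04, 0, 0, 0, 255], [0, 0, 0.03, 0, 0, 0, 255], [0, 0, 0.02, 0, 0, 0, 255], [0, 0, 0, 0, 0, 0, 255]]]}}

```text
time_s: 21.65
eef_pos: [0.6213, -0.0687, 0.2774]
eef_rot: [-0.0, -0.049, 0.999, -0.001]
wrist_force: [2.5, -5.6, -7.6]
opening: 0.331
```

Request:
{"name": "drive_tool", "arguments": {"commands": [[[0, 0, 0.02, 0, 0, 0, 255], [0, 0, 0.02, 0, 0, 0, 255], [0, 0, 0, 0, 0, 0, 255]]]}}

```text
time_s: 21.95
eef_pos: [0.6213, -0.0688, 0.2754]
eef_rot: [-0.0, -0.049, 0.999, -0.001]
wrist_force: [2.8, -6.6, -8.5]
opening: 0.334
```

Request:
{"name": "drive_tool", "arguments": {"commands": [[[0, 0, 0.02, 0, 0, 0, 255], [0, 0, 0.01, 0, 0, 0, 255], [0, 0, 0, 0, 0, 0, 255]]]}}

```text
time_s: 22.25
eef_pos: [0.6213, -0.0687, 0.2749]
eef_rot: [-0.0, -0.049, 0.999, -0.001]
wrist_force: [0.1, -5.6, -2.1]
opening: 0.336
```

Request:
{"name": "drive_tool", "arguments": {"commands": [[[0, 0, 0.02, 0, 0, 0, 255], [0, 0, 0, 0, 0, 0, 255]]]}}

```text
time_s: 22.45
eef_pos: [0.6213, -0.0687, 0.2745]
eef_rot: [-0.0, -0.049, 0.999, -0.001]
wrist_force: [-2.2, -4.7, 1.3]
opening: 0.337
```

Request:
{"name": "drive_tool", "arguments": {"commands": [[[0, 0, 0.02, 0, 0, 0, 255], [0, 0, 0, 0, 0, 0, 255]]]}}

```text
time_s: 22.65
eef_pos: [0.6214, -0.0687, 0.2741]
eef_rot: [-0.0, -0.049, 0.999, -0.001]
wrist_force: [-4.9, -4.5, 6.1]
opening: 0.329
```

```bash
python3 k.py; python3 - <<'E'
from w import *
# weight top / knob profile vs earlier hang pose, scene camera
c=ctrl.camera("scene");W=cloud(c);X,Y,Z=W[...,0],W[...,1],W[...,2];r=np.hypot(X-.5523,Y+.0823)
print("knob",np.sort(Z[(r<.016)&(Z>.12)&(Z<.2)])[-12:].round(4))
E
```

```text
[ 0.62135367 -0.06873058  0.27412254] [-4.89408485 -4.46434399  6.11100887] 0.3290999520828413
scene knob top 41 [0.128  0.1582 0.1609]
top knob top 0 0
knob [0.16   0.1602 0.1603 0.1604 0.1606 0.1606 0.1607 0.1607 0.1609 0.1615
 0.1615 0.1622]
```

The foot carries about 13 N, which is the arm's weight plus about 6 N. The knob height agrees with the foot being on the follower, so I'll release.

Request:
{"name": "drive_tool", "arguments": {"commands": [[[0, 0, 0, 0, 0, 0, 255], [0, 0, 0, 0, 0, 0, 0], [0, 0, 0, 0, 0, 0, 0], [0, 0, 0, 0, 0, 0, 0], [0, 0, 0, 0, 0, 0, 0], [0, 0, 0, 0, 0, 0, 0], [0, 0, 0, 0, 0, 0, 0]]]}}

```text
time_s: 23.5
eef_pos: [0.6215, -0.0679, 0.2731]
eef_rot: [-0.0, -0.048, 0.999, -0.0]
wrist_force: [0.1, 0.3, 0.3]
opening: 1.005
```

Request:
{"name": "drive_tool", "arguments": {"commands": [[[0, 0, -0.2, 0, 0, 0, 0], [0, 0, -0.4, 0, 0, 0, 0], [0, 0, -0.8, 0, 0, 0, 0], [0, 0, -0.8, 0, 0, 0, 0], [0, 0, -0.8, 0, 0, 0, 0], [0, 0, 0, 0, 0, 0, 0], [0, 0, 0, 0, 0, 0, 0]]]}}

```text
time_s: 24.2
eef_pos: [0.6216, -0.0678, 0.4254]
eef_rot: [0.002, -0.048, 0.999, -0.001]
wrist_force: [0.2, -0.0, -1.4]
opening: 0.996
```

```bash
python3 k.py; python3 - <<'E'
from w import *
o,T,c,W=wrist("wr9")
c=ctrl.camera("scene");cv2.imwrite("pics/sc9.png",cv2.resize(np.ascontiguousarray(c["pixels"][70:290,190:490,::-1]),None,fx=2.6,fy=2.6,interpolation=3))
W=cloud(c);X,Y,Z=W[...,0],W[...,1],W[...,2];r=np.hypot(X-.5523,Y+.0823)
print("knob",np.sort(Z[(r<.016)&(Z>.12)&(Z<.2)])[-12:].round(4))
E
```

```text
[ 0.62161041 -0.06783098  0.42535275] [ 0.24276671 -0.04658057 -1.38364885] 0.9963550906885903
scene knob top 42 [0.1288 0.1586 0.1611]
top knob top 0 0
knob [0.1605 0.1605 0.1608 0.1609 0.161  0.1612 0.1612 0.1613 0.1613 0.1614
 0.1623 0.1624]
```

View pics/sc9.png

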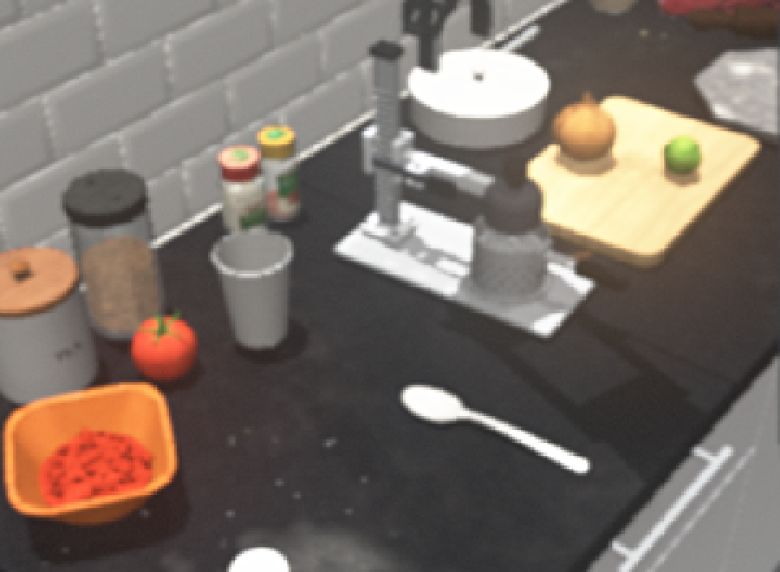

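The final picture shows the foot down inside the mould, the mould upright on the plate, the gripper clear above and the bystanders in place. I'm handing in.

```bash
python3 -c "
from bench import ctrl
print(ctrl.hand_in())"
```

```text
the job is handed in; nothing more can be done
None
```

The press is pressing: the foot rests on the follower inside the mould, the lever is let go and the gripper is clear. I handed the job in at about 24 s, and no verdict was reported.

- **Arm raised:** I lifted it by the knob until it hung on the pawl with the foot about 80–83 mm above the plate, then let go.
- **Mould placed:** I carried it level by its handle and set it on the seat. Measured afterwards, its axis was about 1 mm from the foot's.
- **Arm let down:** I squeezed bar and lever to 28 mm and lowered the arm at no more than 25 mm/s. I stopped when the force at the wrist went from carrying about 7.6 N to pushing 6 N down, so the foot bore roughly 13–14 N.
- **After letting go:** the knob rose only about 0.5 mm, which fits the foot's spring relaxing to the arm's own weight. I could not measure the final force between foot and follower directly.
- **Bystanders:** in the last picture they look unmoved, but I did not measure them.

One check disagreed slightly. The knob's height put the arm at about 0.043 m, against 0.0405 m predicted from the follower's depth. That is about what the camera calibration and my height estimate allow.

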